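# Reset the motorised-stage controller through its guarded well

### The arm

A 7-joint arm with a two-finger parallel gripper is mounted at the origin on the work surface. World frame = base frame: x ahead of the robot, y to its left, z up, the work surface at z = 0. Lengths are in mm, angles in rad, forces in N, time in s.
With the tool pointing down it reaches from about 425 to 950 mm from the base axis. Payload 16.7 kg.
Tool frame: the origin (TCP) lies at the very end of the fingers, on their centre line; the grasp point (between the pads) lies 19 mm behind it; z points along the fingers, y is the line along which they close (so a half turn about z gives the same grasp; the last joint's range is limited). The gripper opens to 94 mm and grips with 3 to 60 N. Pads are 16 mm wide; open, the fingers measure 119 mm over their backs; the gripper's body (75 mm by 177 mm) begins 78 mm behind the grasp point.
Start: joints at [-1.365, 0.426, 0.074, 1.606, -0.034, 1.111, -0.067], TCP at [234.499, 632.918, 205.467] pointing down, gripper open.
Joint ranges: [-2.85, 2.85], [-0.5, 2.14], [-1.23, 1.37], [0.21, 2.46], [-1.02, 4.16], [0.16, 2.05], [-2.73, 2.73]. Speed limits (rad/s): [1.89, 1.89, 2.39, 2.39, 3.01, 3.01, 3.01].

### API

Orientations are given as a 3x3 rotation matrix whose columns are the frame's x, y, z axes.
In Python, from rig import arm gives the robot as it stands.
- The arm moves only by the tool servo_tool, never from a script. Its argument "motion" is one flat list of numbers, 5 for each row, row after row: the gripper command: -1 is shut, 1 is fully open, values between are in proportion, then the shift along the world's x, y, z in cm, then the turn about the world's z in rad. A call has 1 to 8 rows; each row shifts and turns the commanded pose from where the row before left it; what a row does not reach is not made up. A row lasts 1/12 s, in which the tool goes at most 41.7 mm and 7.16 degrees, less where a joint would pass 70% of its speed; a pose out of reach is approached as far as the arm can. A call with a gripper value outside its range is refused whole. The fingers move at their own pace and stop on an object; "squeeze" is the grip in N (left out, the last holds). Time passes only in rows, so rows that do not move let the fingers close. It gives the time, the measured TCP pose, the force, the opening and the grip force at its end, in the units of the state.
- arm.state(): the state, without advancing time (a new reading comes with each control period).
- arm.snapshot(name): name is "scene" or "top"; returns a dict with "pixels" (384x512x3 uint8, red, green, blue), "range_z" (384x512 float32, mm along the optical axis (not along the pixel's ray), 0 where there is no reading), "fx", "fy", "cx", "cy" (pixels), "distortion" ([k1, k2, p1, p2, k3] as OpenCV has them; the pictures are not rectified), "pose" (4x4, takes a point from camera to world coordinates). Camera axes: x right, y down, z forward; pixel columns grow to the right and rows downward; lengths in mm; the calibration is good to about 2 mm. A picture is of the moment at which its call begins.
- arm.sign_off(): hands the job in; it is judged then, once.
Trained networks look in the newest picture that a camera, given by its name, has taken for a name from the list of things; names that differ only in an ending like _2 or _b are one class to them, and where a whole thing is asked for, a point or a joint stands for the part that bears it (a point fixed in the world has none). Each returns a list of dicts, best first, with "conf" (0 to 1); they miss things now and then, are a little off and sometimes report something else, mostly with a low value. They report only what shows in the picture. A call takes as long as a camera call.
- arm.outline_of(camera, name): "mask" (384x512 bool, what is visible of it) and "at" ([column, row] in pixels, amid what is visible of it).
- arm.mark_of(camera, name): "at" ([column, row] in pixels: a listed point, or the origin of a listed thing).
The state is a dict: "time": time; "joint_positions": joint angles; "qvel": joint speeds; "tau": joint torques, N m; "tool_pos": TCP position; "tool_rot": TCP orientation; "contact_force": force on the tool from outside, world axes, zero at the start; "torque": the same for the moment, N m; "gripper_width": finger opening in mm; "gripper_force": force on a finger pad.
Only numpy, scipy, OpenCV 4.12 (cv2) and the standard library are available. Lean on these libraries where they do the work, as an engineer would, in place of code of your own. Each camera call takes 0.05 s, during which the arm holds its last target. There are 200 camera calls.

### The job

The motorised microscope stage has lost its position. On the white stage controller (the console with the joystick), push the sliding guard all the way open by its yellow tab with your fingertips, without pinching the tab, then reach down into the well and press the red reset key fully down for two seconds. Let the key come up, push the guard fully shut again and move clear, leaving the joystick, the other console and the loose things alone.

Things in the scene. Friction and masses are not known exactly. Their poses are not given: they have to be found in the camera images.
- stage_console: white stage controller console, the one with a black joystick and rows of flat keys, 230 mm wide (its y) by 160 mm deep (its x) by 46 mm high, fixed to the desk, top flat. Origin: centre of the underside, at desk height; x points from its front edge (towards the robot) to its back, y to the left, z up
- stage_well (a point): centre of the mouth of the well in the stage console, level with the console top, at console (25, 50, 46) mm, axes as the console's. The well is 42 mm (x) by 46 mm (y), upright walls, 38 mm deep, the red key at its bottom; the sliding guard lies over it
- stage_guard (a joint): travel of the stage controller's guard, m: 0 = shut (guard centred over the well), 0.07 = fully open (moved 70 mm towards the console's -y). It may start up to 0.015 ajar. The guard is a dark steel plate 62 mm (x) by 66 mm (y), its upper face 3.5 mm above the console top; friction about 2 N, stays where left, firm stops at both ends
- stage_tab (a point): centre of the yellow push tab that stands up from the middle of that guard and moves with it, axes as the console's. The tab is 40 mm (x) by 24 mm (y); its two side faces rise 15 mm above the plate and its 16 mm thick middle rises 18 mm. This point is 12.5 mm above the console top and 9 mm above the plate, 9 mm below the tab's top
- stage_key (a joint): travel of the red reset key, m: 0 = up, 0.005 = fully down (firm stop); a spring pushes it up, 1.5 N at the top and 4 N fully down
- stage_key_top (a point): centre of the top face of the red reset key, a round cap 24 mm in diameter in the middle of the well, moving straight down; when up it is 22 mm below the console top (24 mm above the desk)
- joystick: black joystick on the stage console, 34 mm across the foot, 40 mm tall, at console (-45, -88) mm, sprung upright. Origin: centre of its foot on the console top
- lamp_console: grey lamp supply, a bystander with three black dials (28 mm across, 16 mm tall) in place of the joystick and with an identical guard and tab, 230 mm wide (its y) by 160 mm deep (its x) by 46 mm high, fixed to the desk, top flat. Origin: centre of the underside, at desk height; x points from its front edge (towards the robot) to its back, y to the left, z up
- lamp_tab (a point): centre of the yellow tab on the lamp supply's guard, like stage_tab; it must stay where it is
- puck_center (a point): centre of a loose specimen mount, a blue resin disc 30 mm across and 21 mm high with a steel face, standing on the front left part of the stage console's top
- oil_center (a point): centre of a small upright amber bottle, 28 mm across and 60 mm tall, loose on the desk between the robot and the consoles
- case_center (a point): centre of a green slide case, 60 x 80 x 30 mm, loose on the desk beyond the consoles

How it is judged (in metres and radians):
On the way, in this order (a step that is already met when the one before it is completed fails the run):
1. the stage controller's guard is pushed fully open (value of joint stage_guard above 0.062 m), for 0.2 s.
2. the red reset key is held fully down for at least 1.5 s, with the guard open (value of joint stage_key above 0.004 m and value of joint stage_guard above 0.04 m), for 1.5 s.
3. the key is up and the guard is pushed shut again (value of joint stage_key below 0.001 m and value of joint stage_guard below 0.006 m), for 0.2 s.
At the end, for the whole second after the job is handed in: the stage guard is shut to within 6 mm, the reset key is up to within 1 mm, the lamp supply's guard is within 6 mm and the specimen mount, bottle and slide case within 12 mm of where they started (all of step 3 and distance of lamp_tab from where it was at the start of the episode below 0.006 m and distance of each of puck_center, oil_center, case_center from where it was at the start of the episode below 0.012 m); the robot touches nothing.
It fails at once if the tab is pinched: both its side faces are pressed at once by more than 2 N (contact force between the fingers and stage_guard_c2 above 2 N and contact force between the fingers and stage_guard_c3 above 2 N).
It fails at once if the lamp supply's guard is moved by more than 6 mm (distance of lamp_tab from where it was at the start of the episode above 0.006 m).
It fails at once if the joystick is pushed with more than 4 N (contact force between anything else and joystick above 4 N).
It fails at once if the specimen mount, bottle or slide case is lifted, carried or shoved by more than 12 mm (distance of any of puck_center, oil_center, case_center from where it was at the start of the episode above 0.012 m).
It also fails if it takes over 54 s, if anything falls off the work surface, if the arm or the gripper's body presses on something with over 40 N, if the wrist force passes 120 N, or if a joint passes its speed limit or range.

## Working session

There is one attempt and no reset: what is moved stays moved. The work goes in short steps, Python scripts to look and compute and a tool call to move; the robot and the scene stay as the last step left them, time stands still between calls to the robot, and variables do not carry over. Pictures are saved under pics/ and viewed, at most 10 in all, crops included, and the job is handed in when it is done.

Besides the shell and the picture viewer there is one more tool, called after "Request:" as a command line: name --argument value ..., lists and objects as JSON in quotes. servo_tool: Moves the arm, as the interface text tells. Its arguments: {"type":"object","properties":{"motion":{"type":"array"},"squeeze":{"type":"number"}},"required":["motion"]}

```bash
mkdir -p pics
cat > h.py <<'E'
import numpy as np, cv2
from rig import arm
def px2w(s,uv,z=None):
    K=np.array([[s["fx"],0,s["cx"]],[0,s["fy"],s["cy"]],[0,0,1]])
    n=cv2.undistortPoints(np.array([[uv]],float),K,np.array(s["distortion"],float))[0,0]
    d=np.array([n[0],n[1],1]);T=np.array(s["pose"])
    if z is None:
        c,r=int(round(uv[0])),int(round(uv[1])); p=s["range_z"][r-1:r+2,c-1:c+2]; p=p[p>0]
        return T[:3,:3]@(d*np.median(p))+T[:3,3]
    w=T[:3,:3]@d; return T[:3,3]+w*(z-T[2,3])/w[2]
E
python3 - <<'E'
from h import *
Z=dict(stage_console=0,stage_well=46,stage_tab=58.5,joystick=46,lamp_console=0,lamp_tab=58.5,puck_center=56.5,oil_center=30,case_center=15)
for cam in("top","scene"):
    s=arm.snapshot(cam); cv2.imwrite(f"pics/{cam}0.png",s["pixels"][:,:,::-1])
    print(cam,np.array(s["pose"])[:3,3].round())
    for n,z in Z.items():
        print(n,[(round(m["conf"],2),np.round(m["at"]).tolist(),px2w(s,m["at"],z).round(1).tolist()) for m in arm.mark_of(cam,n)[:3]])
print(arm.state())
E
```

```text
top [421. -19. 985.]
stage_console [(0.91, [333.0, 193.0], [581.2, -199.5, 0.0]), (0.61, [239.0, 119.0], [775.8, 28.2, 0.0])]
stage_well [(0.75, [319.0, 175.0], [617.2, -160.2, 46.0])]
stage_tab [(0.86, [327.0, 175.0], [612.7, -176.6, 58.5])]
joystick [(0.65, [374.0, 212.0], [525.3, -285.7, 46.0])]
lamp_console [(0.92, [194.0, 200.0], [571.5, 142.6, 0.0]), (0.47, [300.0, 206.0], [550.6, -115.3, 0.0])]
lamp_tab [(0.79, [166.0, 189.0], [589.7, 200.3, 58.5]), (0.26, [333.0, 191.0], [576.0, -188.0, 58.5])]
puck_center [(0.59, [301.0, 204.0], [546.1, -113.1, 56.5])]
oil_center [(0.5, [240.0, 276.0], [385.2, 31.3, 30.0])]
case_center [(0.67, [241.0, 119.0], [770.5, 24.0, 15.0]), (0.49, [168.0, 190.0], [595.9, 204.4, 15.0])]
scene [1076.  -17.  535.]
stage_console []
stage_well [(0.79, [190.0, 216.0], [606.9, -154.4, 46.0]), (0.53, [214.0, 184.0], [517.8, -118.4, 46.0])]
stage_tab [(0.95, [180.0, 211.0], [606.4, -170.8, 58.5])]
joystick [(0.81, [133.0, 185.0], [521.5, -282.4, 46.0])]
lamp_console [(0.96, [344.0, 218.0], [562.7, 140.2, 0.0])]
lamp_tab [(0.64, [384.0, 204.0], [583.9, 200.4, 5
[... 359 characters left out ...]
11754]), 'qvel': array([ 0.00038434,  0.00264977, -0.00176082,  0.00028962,  0.00062543,
        0.00043927,  0.0004383 ]), 'tau': array([ 1.56914062e-03, -9.35529542e+01,  3.66333090e+00, -4.54541695e+01,
       -4.90432873e-02,  1.30009893e-02,  7.97130895e-06]), 'tool_pos': array([234.461592  , 632.93072531, 205.44731885]), 'tool_rot': array([[-9.37703272e-01,  3.47437143e-01, -8.03536174e-05],
       [ 3.47437147e-01,  9.37703273e-01, -4.25260998e-05],
       [ 6.05727034e-05, -6.77946945e-05, -9.99999996e-01]]), 'contact_force': array([-0.57492373,  0.5104889 ,  0.17470485]), 'torque': array([0.07180168, 0.00626869, 0.00934578]), 'gripper_force': 0.0, 'gripper_width': 93.73092779154278}
```

```bash
ls pics
```

```text
scene0.png
top0.png
```

Run:
```python
from h import *
s=arm.snapshot("top"); im=s["pixels"][:,:,::-1]
cv2.imwrite("pics/crop0.png",cv2.resize(np.ascontiguousarray(im[130:290,130:400]),None,fx=2.9,fy=2.9,interpolation=cv2.INTER_CUBIC))
# world points of depth in console-top band
r=s["range_z"]; T=np.array(s["pose"])
K=np.array([[s["fx"],0,s["cx"]],[0,s["fy"],s["cy"]],[0,0,1]])
vv,uu=np.nonzero(r>0)
n=cv2.undistortPoints(np.stack([uu,vv],1).astype(float)[:,None],K,np.array(s["distortion"],float))[:,0]
P=np.c_[n,np.ones(len(n))]*r[vv,uu][:,None]@T[:3,:3].T+T[:3,3]
for o in arm.outline_of("top","stage_console")[:1]:
    m=o["mask"][vv,uu]; print(o["conf"],m.sum())
    q=P[m&(abs(P[:,2]-46)<8)]; print("z med",np.median(q[:,2]))
    print(cv2.minAreaRect(q[:,:2].astype(np.float32)))
q=P[(abs(P[:,2]-46)<7)&(P[:,1]<-40)&(P[:,0]<720)&(P[:,0]>440)]
print(len(q),cv2.minAreaRect(q[:,:2].astype(np.float32)), np.percentile(q,[1,99],axis=0))
for name in("stage_tab","lamp_tab","stage_guard","stage_console","puck_center"):
    for o in arm.outline_of("top",name)[:2]:
        m=o["mask"][vv,uu]; q=P[m]; print(name,round(o["conf"],2),m.sum(),np.median(q,0).round(1),q[:,2].max(),cv2.minAreaRect(q[:,:2].astype(np.float32)))
```

```text
0.58 6456
z med 47.384109823349945
((581.47802734375, -201.10411071777344), (230.8751220703125, 160.66751098632812), 81.55400085449219)
5862 ((581.7219848632812, -201.1403350830078), (230.8751220703125, 161.1608123779297), 81.55400085449219) [[ 494.47001303 -316.04232244   42.80689035]
 [ 666.02608536  -84.81457195   52.40364828]]
stage_tab 0.75 664 [ 609.8 -165.1   51.4] 73.0795276566638 ((611.4918212890625, -167.95150756835938), (68.2060317993164, 59.83145523071289), 78.93153381347656)
stage_tab 0.54 128 [391.2  31.9  39.8] 62.506182287238744 ((390.1230773925781, 32.905860900878906), (28.165746688842773, 26.924104690551758), 4.8998308181762695)
lamp_tab 0.63 718 [583.8 192.5  51.1] 72.97522729164166 ((585.122314453125, 195.31248474121094), (62.82948303222656, 67.39202880859375), 8.947078704833984)
lamp_tab 0.6 211 [ 522.8 -275.7   75.8] 91.77579784415707 ((524.9345703125, -284.2127685546875), (42.8575325012207, 33.58308792114258), 88.22125244140625)
stage_guard 0.6 752 [ 609.1 -165.2   51.3] 73.0795276566638 ((611.0435791015625, -168.41941833496094), (71.57743072509766, 63.79299545288086), 83.15902709960938)
stage_console 0.58 6456 [ 579.1 -200.9   47.5] 91.77579784415707 ((580.1825561523438, -207.3709716796875), (243.89166259765625, 161.0811767578125), 81.47869873046875)
puck_center 0.69 149 [ 538.7 -112.    67.5] 71.75905901681108 ((539.7666015625, -113.76579284667969), (28.69022560119629, 29.922893524169922), 80.30292510986328)
```

View pics/crop0.png

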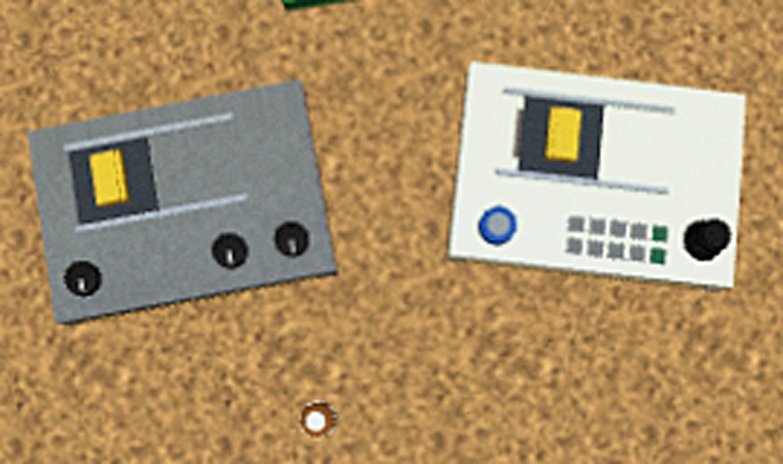

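View pics/scene0.png

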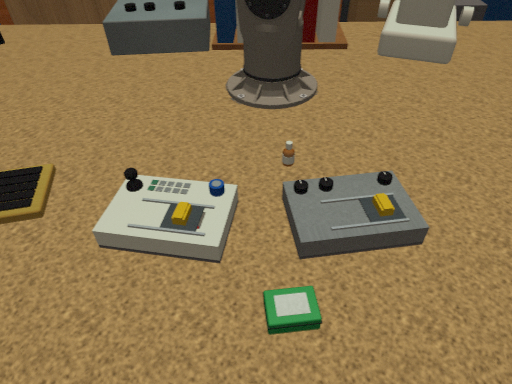

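The top crop shows the white console on the right with a yaw of about -8.5°. Its guard tab is at crop px (563,133), slightly ajar with the well showing at (517,130). The puck is at (497,225) and the joystick at (708,238). The scene view agrees: tab at (181,212), well sliver at (198,230).

Request:
servo_tool --motion '[-1,1.59,-3.2,0,0.026,-1,1.59,-3.2,0,0.026,-1,1.59,-3.2,0,0.026,-1,1.59,-3.2,0,0.026,-1,1.59,-3.2,0,0.026,-1,1.59,-3.2,0,0.026,-1,1.59,-3.2,0,0.026,-1,1.59,-3.2,0,0.026]'

```text
time: 2.02
tool_pos: [362.2, 375.3, 205.7]
tool_rot: [[-0.989, 0.145, 0.0], [0.145, 0.989, 0.0], [-0.0, 0.0, -1.0]]
contact_force: [0.5, 0.5, 0.5]
gripper_width: 44.3
gripper_force: 0.0
```

Request:
servo_tool --motion '[-1,1.59,-3.2,0,0,-1,1.59,-3.2,0,0,-1,1.59,-3.2,0,0,-1,1.59,-3.2,0,0,-1,1.59,-3.2,0,0,-1,1.59,-3.2,0,0,-1,1.59,-3.2,0,0,-1,1.59,-3.2,0,0]'

```text
time: 2.68
tool_pos: [489.4, 119.3, 205.8]
tool_rot: [[-0.989, 0.146, 0.001], [0.146, 0.989, 0.0], [-0.0, 0.001, -1.0]]
contact_force: [1.5, 0.4, 1.1]
gripper_width: 0.8
gripper_force: 0.0
```

Request:
servo_tool --motion '[-1,1.59,-3.2,0,0,-1,1.59,-3.2,0,0,-1,1.59,-3.2,0,0,-1,1.59,-3.2,0,0,-1,1.59,-3.2,0,0,-1,1.59,-3.2,0,0,-1,1.59,-3.2,0,0,-1,1.59,-3.2,0,0]'

```text
time: 3.35
tool_pos: [616.7, -136.7, 205.6]
tool_rot: [[-0.989, 0.146, 0.0], [0.146, 0.989, 0.0], [-0.0, 0.0, -1.0]]
contact_force: [0.1, 0.7, 0.2]
gripper_width: 0.4
gripper_force: 0.0
```

Request:
servo_tool --motion '[-1,0,0,-3.5,0,-1,0,0,-3.5,0,-1,0,0,-3.5,0,-1,0,0,-2.1,0,-1,0,0,0,0]'

```text
time: 3.77
tool_pos: [613.5, -134.5, 75.1]
tool_rot: [[-0.989, 0.146, -0.006], [0.146, 0.989, 0.0], [0.006, -0.001, -1.0]]
contact_force: [-0.4, -0.1, 0.0]
gripper_width: 0.5
gripper_force: 0.0
```

Run:
```python
from h import *
s=arm.snapshot("scene"); im=s["pixels"][:,:,::-1]
cv2.imwrite("pics/s1.png",cv2.resize(np.ascontiguousarray(im[120:280,80:280]),None,fx=3.7,fy=3.7,interpolation=cv2.INTER_CUBIC))
for n,z in(("stage_tab",58.5),("stage_well",46)):print(n,[(m["conf"],m["at"],px2w(s,m["at"],z)) for m in arm.mark_of("scene",n)])
print(arm.state()["tool_pos"])
```

```text
stage_tab [(0.96, [180.0, 213.2], array([ 612.14375482, -169.25966225,   58.5       ]))]
stage_well [(0.81, [189.6, 217.9], array([ 611.62878196, -153.61584316,   46.        ])), (0.19, [172.6, 220.4], array([ 618.28757616, -183.5022243 ,   46.        ]))]
[ 616.85727667 -135.38526705   80.84774536]
```

View pics/s1.png

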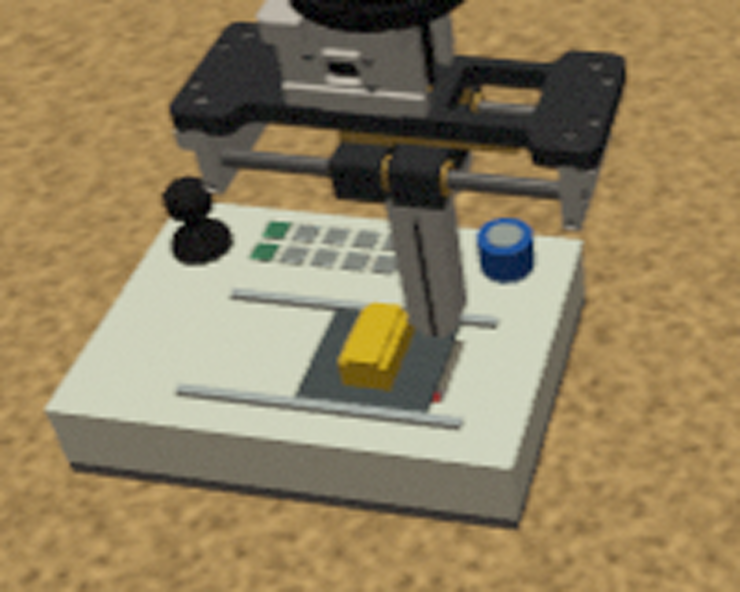

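The fingertips (crop px 435,330) are just on the +y side of the tab (375,345), over the open sliver of the well. I'll lower and push.

Request:
servo_tool --motion '[-1,0,0,-0.9,0,-1,0,0,-0.9,0,-1,0,0,-0.6,0,-1,0,0,-0.2,0,-1,0,0,0,0,-1,-0.07,-0.5,0,0,-1,-0.07,-0.5,0,0]'

```text
time: 4.5
tool_pos: [614.9, -145.3, 53.8]
tool_rot: [[-0.989, 0.146, 0.0], [0.146, 0.989, 0.0], [-0.0, 0.0, -1.0]]
contact_force: [-0.1, 1.9, -1.3]
gripper_width: 0.5
gripper_force: 1.2
```

Request:
servo_tool --motion '[-1,-0.12,-0.8,0,0,-1,-0.12,-0.8,0,0,-1,-0.12,-0.8,0,0,-1,-0.12,-0.8,0,0,-1,-0.12,-0.8,0,0,-1,-0.12,-0.8,0,0,-1,-0.07,-0.5,0,0,-1,0,0,0,0]'

```text
time: 5.17
tool_pos: [606.8, -198.3, 53.6]
tool_rot: [[-0.989, 0.147, 0.0], [0.147, 0.989, 0.001], [0.0, 0.001, -1.0]]
contact_force: [0.5, 3.3, 2.4]
gripper_width: 0.6
gripper_force: 1.4
```

Request:
servo_tool --motion '[-1,-0.03,-0.2,0,0,-1,-0.03,-0.2,0,0,-1,0,0,0,0,-1,0,0,0,0]'

```text
time: 5.5
tool_pos: [606.8, -198.7, 53.5]
tool_rot: [[-0.99, 0.144, -0.0], [0.144, 0.99, 0.004], [0.001, 0.004, -1.0]]
contact_force: [1.9, 18.2, 6.9]
gripper_width: 0.3
gripper_force: 9.1
```

Request:
servo_tool --motion '[-1,0.12,0.8,0,0,-1,0.06,0.4,0.5,0,-1,0.15,1.0,1.0,0,-1,0.15,1.0,1.0,0,-1,0.15,0.95,0.5,0,-1,0.06,0.45,0,0,-1,0,0,0,0,-1,0,0,0,0]'

```text
time: 6.17
tool_pos: [613.1, -155.7, 83.4]
tool_rot: [[-0.989, 0.146, -0.0], [0.146, 0.989, -0.0], [0.0, -0.0, -1.0]]
contact_force: [-0.9, 0.7, 0.1]
gripper_width: 0.5
gripper_force: 0.0
```

Run:
```python
from h import *
s=arm.snapshot("scene"); im=s["pixels"][:,:,::-1]
cv2.imwrite("pics/s2.png",cv2.resize(np.ascontiguousarray(im[160:260,90:250]),None,fx=5,fy=5,interpolation=cv2.INTER_CUBIC))
for n,z in(("stage_tab",58.5),("stage_well",46),("stage_key_top",24)):print(n,[(m["conf"],m["at"],px2w(s,m["at"],z)) for m in arm.mark_of("scene",n)])
st=arm.state();print(st["tool_pos"],st["contact_force"])
```

```text
stage_tab [(0.75, [150.9, 206.5], array([ 595.77596851, -225.94301198,   58.5       ]))]
stage_well [(0.74, [192.3, 217.7], array([ 611.0576171 , -148.76193935,   46.        ]))]
stage_key_top [(0.53, [191.0, 226.9], array([ 613.63292866, -153.56389975,   24.        ])), (0.43, [170.1, 221.5], array([ 600.58351552, -195.21013289,   24.        ])), (0.2, [288.2, 152.7], array([381.00297777,  35.67880868,  24.        ]))]
[ 612.75698954 -156.67945426   83.15579784] [ 0.46221773 -0.39967207  0.82600402]
```

View pics/s2.png

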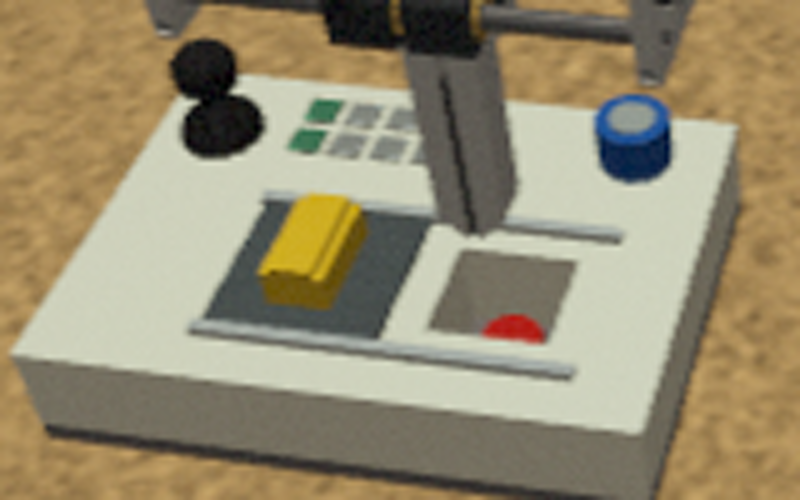

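The guard is fully open, with the tab at crop px (313,250). The well is clear with its centre near (503,297), and the red key shows at (515,330). I'll descend with a 2 mm correction.

Request:
servo_tool --motion '[-1,0.07,0.25,-0.8,0,-1,0,0,-1.0,0,-1,0,0,-1.0,0,-1,0,0,-1.0,0,-1,0,0,-0.8,0,-1,0,0,-0.4,0,-1,0,0,0,0]'

```text
time: 6.95
tool_pos: [613.0, -153.6, 32.1]
tool_rot: [[-0.989, 0.146, -0.002], [0.146, 0.989, 0.0], [0.002, -0.0, -1.0]]
contact_force: [-0.1, -0.2, -0.6]
gripper_width: 0.7
gripper_force: 0.0
```

Request:
servo_tool --motion '[-1,0,0,-0.3,0,-1,0,0,-0.3,0,-1,0,0,-0.3,0,-1,0,0,-0.3,0,-1,0,0,-0.2,0,-1,0,0,0,0,-1,0,0,0,0]'

```text
time: 7.53
tool_pos: [614.1, -153.7, 19.7]
tool_rot: [[-0.989, 0.146, 0.001], [0.146, 0.989, -0.0], [-0.001, -0.0, -1.0]]
contact_force: [0.6, 0.3, 4.4]
gripper_width: 0.4
gripper_force: 1.8
```

Request:
servo_tool --motion '[-1,0,0,-0.15,0,-1,0,0,-0.1,0,-1,0,0,0,0,-1,0,0,0,0,-1,0,0,0,0,-1,0,0,0,0,-1,0,0,0,0,-1,0,0,0,0]'

```text
time: 8.2
tool_pos: [614.3, -153.7, 18.8]
tool_rot: [[-0.989, 0.147, 0.001], [0.147, 0.989, 0.001], [-0.001, 0.001, -1.0]]
contact_force: [-8.7, 2.4, 31.5]
gripper_width: 0.5
gripper_force: 15.7
```

Request:
servo_tool --motion '[-1,0,0,0,0,-1,0,0,0,0,-1,0,0,0,0,-1,0,0,0,0,-1,0,0,0,0,-1,0,0,0,0,-1,0,0,0,0,-1,0,0,0,0]'

```text
time: 8.87
tool_pos: [614.3, -153.7, 18.8]
tool_rot: [[-0.989, 0.147, 0.001], [0.147, 0.989, 0.001], [-0.001, 0.001, -1.0]]
contact_force: [-9.9, 3.0, 32.1]
gripper_width: 0.5
gripper_force: 15.7
```

Request:
servo_tool --motion '[-1,0,0,0,0,-1,0,0,0,0,-1,0,0,0,0,-1,0,0,0,0,-1,0,0,0,0,-1,0,0,0,0,-1,0,0,0,0,-1,0,0,0,0]'

```text
time: 9.53
tool_pos: [614.3, -153.7, 18.8]
tool_rot: [[-0.989, 0.147, 0.001], [0.147, 0.989, 0.001], [-0.001, 0.001, -1.0]]
contact_force: [-8.5, 3.3, 31.9]
gripper_width: 0.4
gripper_force: 15.7
```

Request:
servo_tool --motion '[-1,0,0,0,0,-1,0,0,0,0,-1,0,0,0,0,-1,0,0,0,0]'

```text
time: 9.87
tool_pos: [614.3, -153.7, 18.8]
tool_rot: [[-0.989, 0.147, 0.001], [0.147, 0.989, 0.001], [-0.001, 0.001, -1.0]]
contact_force: [-9.6, 3.4, 30.9]
gripper_width: 0.3
gripper_force: 15.7
```

Held firm at the stop for over 2 s. I'll rise, cross over the tab and come down on its far side.

Request:
servo_tool --motion '[-1,0,0,0.5,0,-1,0,0,1.0,0,-1,0,0,1.5,0,-1,0,0,2.0,0,-1,0,0,2.0,0,-1,0,0,1.0,0,-1,0,0,0,0]'

```text
time: 10.45
tool_pos: [614.9, -153.8, 99.3]
tool_rot: [[-0.989, 0.146, 0.003], [0.146, 0.989, -0.0], [-0.003, 0.0, -1.0]]
contact_force: [1.0, 0.7, 0.3]
gripper_width: 0.5
gripper_force: 0.0
```

Request:
servo_tool --motion '[-1,-0.16,-1.1,0,0,-1,-0.31,-2.1,0,0,-1,-0.31,-2.1,0,0,-1,-0.31,-2.1,0,0,-1,-0.31,-2.1,0,0,-1,-0.16,-1.1,0,0,-1,0,0,0,0,-1,0,0,0,0]'

```text
time: 11.12
tool_pos: [597.6, -259.7, 96.1]
tool_rot: [[-0.989, 0.147, -0.001], [0.147, 0.989, 0.0], [0.001, 0.0, -1.0]]
contact_force: [-0.8, 0.4, 0.4]
gripper_width: 0.4
gripper_force: 0.0
```

Run:
```python
from h import *
s=arm.snapshot("scene"); im=s["pixels"][:,:,::-1]
cv2.imwrite("pics/s3.png",cv2.resize(np.ascontiguousarray(im[160:260,90:250]),None,fx=5,fy=5,interpolation=cv2.INTER_CUBIC))
for n,z in(("stage_tab",58.5),("stage_key_top",24)):print(n,[(m["conf"],m["at"],px2w(s,m["at"],z)) for m in arm.mark_of("scene",n)])
st=arm.state();print(st["tool_pos"],st["contact_force"])
```

```text
stage_tab [(0.87, [150.0, 207.2], array([ 597.61606887, -227.17260314,   58.5       ]))]
stage_key_top [(0.46, [193.0, 227.4], array([ 614.81853191, -149.65425558,   24.        ]))]
[ 598.50660659 -258.04142111   96.57077319] [ 0.58470805  0.55751503 -0.52392845]
```

View pics/s3.png

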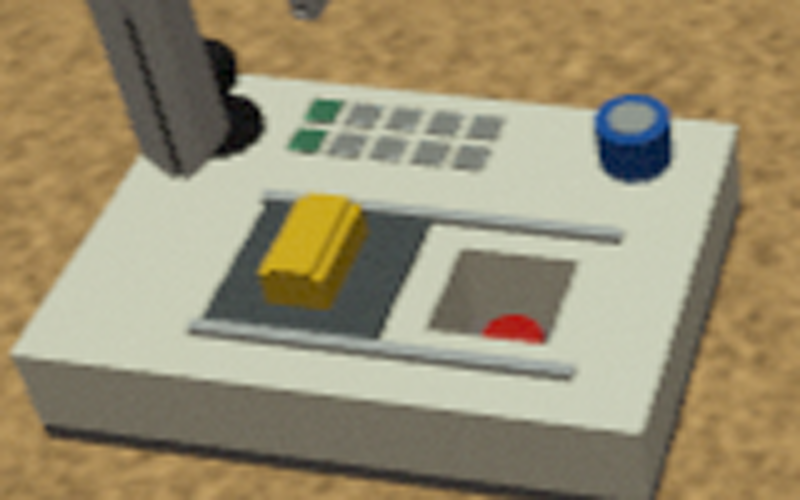

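The tab (crop px 313,250) is still fully open and the key is up. The fingers are on the -y side of the tab, with the joystick well behind them. I'll descend and push shut.

Request:
servo_tool --motion '[-1,0,0,-0.8,0,-1,0,0,-1.0,0,-1,0,0,-1.0,0,-1,0,0,-0.9,0,-1,0,0,-0.5,0,-1,0,0,0,0,-1,0.07,0.5,0,0,-1,0.07,0.5,0,0]'

```text
time: 11.93
tool_pos: [599.7, -249.6, 55.2]
tool_rot: [[-0.989, 0.147, 0.0], [0.147, 0.989, -0.0], [-0.0, -0.0, -1.0]]
contact_force: [0.2, 0.6, -0.3]
gripper_width: 0.9
gripper_force: 0.0
```

Request:
servo_tool --motion '[-1,0.12,0.8,0,0,-1,0.12,0.8,0,0,-1,0.12,0.8,0,0,-1,0.12,0.8,0,0,-1,0.12,0.8,0,0,-1,0.12,0.8,0,0,-1,0.12,0.8,0,0,-1,0.12,0.8,0,0]'

```text
time: 12.6
tool_pos: [609.4, -184.7, 55.0]
tool_rot: [[-0.989, 0.146, 0.0], [0.146, 0.989, -0.0], [-0.0, -0.0, -1.0]]
contact_force: [-0.0, -2.7, 0.7]
gripper_width: 0.3
gripper_force: 1.3
```

Request:
servo_tool --motion '[-1,0.04,0.3,0,0,-1,0.02,0.2,0,0,-1,0,0,0,0,-1,0,0,0,0]'

```text
time: 12.93
tool_pos: [609.8, -180.4, 54.8]
tool_rot: [[-0.989, 0.146, -0.0], [0.146, 0.989, 0.0], [0.0, 0.0, -1.0]]
contact_force: [0.2, -0.9, -0.2]
gripper_width: 0.4
gripper_force: 0.0
```

Request:
servo_tool --motion '[-1,0.03,0.2,0,0,-1,0.03,0.2,0,0,-1,0,0,0,0,-1,0,0,0,0]'

```text
time: 13.27
tool_pos: [610.3, -176.8, 54.9]
tool_rot: [[-0.989, 0.147, -0.0], [0.147, 0.989, -0.0], [0.0, -0.0, -1.0]]
contact_force: [-0.2, -3.0, 0.3]
gripper_width: -0.0
gripper_force: 1.3
```

Request:
servo_tool --motion '[-1,0.03,0.2,0,0,-1,0.03,0.2,0,0,-1,0,0,0,0,-1,0,0,0,0]'

```text
time: 13.6
tool_pos: [610.3, -176.1, 55.1]
tool_rot: [[-0.989, 0.149, -0.0], [0.149, 0.989, -0.004], [-0.0, -0.004, -1.0]]
contact_force: [-1.8, -16.9, -2.0]
gripper_width: 0.2
gripper_force: 8.3
```

Stop reached at -17 N. I'll back off, rise and check.

Request:
servo_tool --motion '[-1,0,0,0,0,-1,-0.1,-0.7,0,0,-1,-0.1,-0.7,0.5,0,-1,0,0,1.5,0,-1,0,0,3,0,-1,0,0,3,0,-1,0,0,3,0,-1,0,0,2,0]'

```text
time: 14.27
tool_pos: [609.7, -186.9, 188.3]
tool_rot: [[-0.989, 0.147, 0.003], [0.147, 0.989, 0.0], [-0.002, 0.001, -1.0]]
contact_force: [0.3, -0.3, -0.3]
gripper_width: 0.4
gripper_force: 0.0
```

Request:
servo_tool --motion '[-1,0,0,1,0,-1,0,0,0,0,-1,0,0,0,0,-1,0,0,0,0,-1,0,0,0,0]'

```text
time: 14.68
tool_pos: [608.3, -186.3, 193.4]
tool_rot: [[-0.989, 0.146, -0.002], [0.146, 0.989, 0.0], [0.002, -0.0, -1.0]]
contact_force: [-0.2, 0.8, 0.0]
gripper_width: 0.4
gripper_force: 0.0
```

Run:
```python
from h import *
s=arm.snapshot("scene"); im=s["pixels"][:,:,::-1]
cv2.imwrite("pics/s4.png",cv2.resize(np.ascontiguousarray(im[140:340,90:430]),None,fx=2.35,fy=2.35,interpolation=cv2.INTER_CUBIC))
for n,z in(("stage_tab",58.5),("lamp_tab",58.5),("puck_center",56.5)):print(n,[(m["conf"],m["at"],px2w(s,m["at"],z)) for m in arm.mark_of("scene",n)])
st=arm.state();print(st["tool_pos"],st["contact_force"])
```

```text
stage_tab [(0.91, [188.4, 213.8], array([ 613.43032143, -153.86270749,   58.5       ]))]
lamp_tab [(0.75, [382.6, 201.6], array([577.35045279, 198.80121059,  58.5       ]))]
puck_center [(0.49, [215.7, 186.8], array([ 537.7465499 , -112.82575707,   56.5       ])), (0.17, [134.9, 186.5], array([ 538.67718246, -271.48088127,   56.5       ]))]
[ 608.71897045 -186.53791068  194.23714441] [0.27168261 0.41876506 0.08453167]
```

View pics/s4.png

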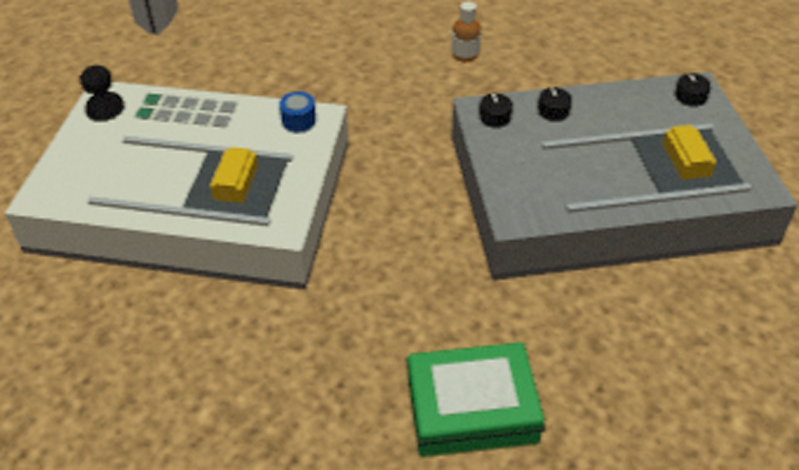

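The stage guard is shut, with its tab at crop px (233,175), i.e. over the well centre. The puck (298,112), bottle, case and lamp tab are undisturbed, and the arm is clear.

```bash
python3 -c "
from rig import arm
print(arm.sign_off())"
```

```text
the job is handed in; nothing more can be done
None
```

The job is handed in at about 15 s: the guard was pushed fully open, the red reset key held at its stop for over 2 s and released, and the guard pushed shut with the arm clear; the last picture shows the other items undisturbed, but no verdict was returned.

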